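Dark zero, then hold the photometer shutter open at the index

ROBOT

A 6-joint arm with a two-finger parallel gripper is mounted at the origin on the work surface. World frame = base frame: x ahead of the robot, y to its left, z up, the work surface at z = 0. Lengths are in m, angles in rad, forces in N, time in s.
With the tool pointing down it reaches from about 0.35 to 0.975 m from the base axis. Payload 7.1 kg.
Tool frame: the origin (TCP) lies midway between the tips of the shut fingers; the grasp point (between the pads) lies 19 mm behind it; z points along the fingers, y is the line along which they close (so a half turn about z gives the same grasp; the last joint's range is limited). The gripper opens to 88 mm and grips with 3 to 60 N. Pads are 20 mm wide; open, the fingers measure 115 mm over their backs; the gripper's body (75 mm by 178 mm) begins 61 mm behind the grasp point.
Start: joints at [1.227, 0.423, 1.63, -0, 1.089, -0.019], TCP at [0.199, 0.592, 0.223] pointing down, gripper open.
Joint ranges: [-3, 3], [-0.9, 2.11], [0.09, 2.58], [-1.31, 4.45], [0.11, 2.69], [-2.54, 2.54]. Speed limits (rad/s): [2.39, 2.39, 3.01, 3.14, 3.14, 3.14].

INTERFACE

Orientations are given as a unit quaternion [w, x, y, z].
In Python, from station import move_pose, movel, movej, command_gripper, wait, inverse_kinematics, read_camera, camera_info, MotionError, job_done, get_time, get_joint_pos, get_qvel, get_effort, get_tcp_pos, get_ee_rot, get_ft_force, get_ft_torque, get_grip_width, get_finger_force gives the robot as it stands. Calls block until the motion is done:
- move_pose(position, orientation): joint-space move of the TCP to a pose.
- movel(position, frame=None, v=0.15, until_force=None): straight line of the TCP; frame=None keeps the orientation; v is the mean speed in m/s. With until_force (N) it stops when the force on the tool has changed by that much, and returns True; else False.
- movej(angles): joint-space move.
- command_gripper(opening): opening from 0.0 (shut) to 1.0 (fully open); the grip force is fixed at half the most; returns when the fingers have stopped.
- wait(seconds).
- inverse_kinematics(position, orientation): joint angles nearest the present ones, or None.
- read_camera(name): name is "scene" or "side" or "wrist"; returns the picture (384x512x3 uint8, red, green, blue); there is no depth.
- camera_info(name): a dict with "intrinsics" (3x3 intrinsics, pixels), "T" (4x4, takes a point from camera to world coordinates); the wrist camera has in their place "tool_from_camera" (4x4, takes a point from camera to tool coordinates, whose origin is the TCP and whose axes are the flange's). Camera axes: x right, y up, looking along -z (the intrinsics and any distortion apply to the point x, -y, -z); pixel columns grow to the right and rows downward; lengths in m; the calibration is good to about 2 mm. A picture is of the moment at which its call begins: read the wrist's pose just before it. camera_info takes no time and is no camera call.
A pose or a line that the arm cannot do raises MotionError and nothing moves.
- job_done(): hands the job in; it is judged then, once.
Readings, each from a call of its own:
- get_time(): time.
- get_joint_pos(): joint angles.
- get_qvel(): joint speeds.
- get_effort(): joint torques, N m.
- get_tcp_pos(): TCP position.
- get_ee_rot(): TCP orientation.
- get_ft_force(): force on the tool from outside, world axes, zero at the start.
- get_ft_torque(): the same for the moment, N m.
- get_grip_width(): opening from 0.0 (shut) to 1.0 (fully open).
- get_finger_force(): force on a finger pad.
Only numpy, scipy, OpenCV 4.12 (cv2) and the standard library are available. Lean on these libraries where they do the work, as an engineer would, in place of code of your own. Each camera call takes 0.05 s, during which the arm holds its last target. There are 200 camera calls.

TASK

Take a reading on the bench photometer. First take its dark zero, shutter still closed: twist the spring-return selector (the bar-shaped grip) clockwise to its stop, then let go so that it springs back. Then pull the spring-closed shutter slide out by its upright handle until the slide's pointer meets the line on the small brass index rider, and finish still holding it there; leave the other things on the bench where they are.

Things in the scene. Friction and masses are not known exactly. Their poses are not given: they have to be found in the camera images.
- photometer: Fixed white instrument, 200 mm (x) by 320 mm (y). Origin: centre of underside; x away from its front, y to its left, z up. Left (y +30 to +160): detector housing, top z 125, black sample cap on it at x +30, y +100 (42 mm dia, top z 159). Right: open deck at z 55 with selector (front), shutter slide, and scale rail with index rider (rear). Locked round gain dial at x -60, y 0 (28 mm dia, top z 71): leave it.
- selector_grip (a point): On the selector's vertical axis at gripping height, z 84 mm; photometer x -60, y -85. The selector is a black bar grip 44 mm long, 12 wide, z 67 to 95, on a round steel bezel (40 mm dia, top z 61). The bar lies along the point's x axis, which at rest is the photometer's x axis.
- selector (a joint): Angle of the selector, rad: 0 at rest, grows clockwise seen from above to the stop at 0.8; a spring (0.03 N m at rest, 0.13 N m at the stop) turns it back to 0 when let go.
- shutter_handle (a point): Centre of the shutter handle at gripping height, z 91 mm: an upright black block 34 mm (photometer x) by 14 mm (photometer y, the travel), z 70 to 109, on a plate 34 by 30 mm with top at z 70.5. Closed, it is at photometer x +30, y -35, 65 mm from the detector housing's wall. Axes parallel to the photometer's.
- shutter_pointer (a point): Tip of the steel pointer on the slide, at z 69 mm, which sticks out 36 mm to photometer +x of the handle's centre and has the same photometer y as the handle's centre. Moves with the slide.
- shutter (a joint): How far the slide is pulled out, m: 0 closed, grows towards the photometer's -y (straight, to its right), end stop at 0.065, well past the index. A spring closes it when let go: about 6 N at 0, rising 1.3 N per 10 mm.
- rider_line (a point): End of the line engraved on the index rider, next to the pointer, z 69 mm. The rider is a brass block 20 x 11 mm with a thumbscrew, clamped on the rail (fixed) behind the slide; the line runs along photometer x, 22 to 48 mm to photometer -y of the closed pointer. The slide is at the index when pointer and line have the same photometer y.
- tube_rack: Bystander, to be left alone: white tube rack, 200 x 85 mm, 120 mm tall with its blue-capped tubes. Origin: centre of its underside.
- wash_bottle: Bystander, to be left alone: white plastic bottle, 64 mm dia, 170 mm tall. Origin: centre of its underside.
- beaker: Bystander, to be left alone: glass beaker, 68 mm dia, 85 mm tall. Origin: centre of its underside.
- tip_box: Bystander, to be left alone: grey-lidded pipette tip box, 124 x 88 x 65 mm. Origin: centre of its underside.
- reagent_jar: Bystander, to be left alone: amber jar with white cap, 60 mm dia, 85 mm tall. Origin: centre of its underside.
- tweezers: Bystander, to be left alone: steel tweezers, 135 mm long, lying on the bench in front of the photometer. Origin: centre of its underside.
- spare_cap: Bystander, to be left alone: spare black sample cap, 38 mm dia, 18 mm tall, lying on top of the photometer's tall left part. Origin: centre of its underside.

How it is judged:
By the outcome, as a careful person would: the job done as asked, in the order asked, and still so for the second after the job is handed in, while the arm keeps its last pose, push and grip.
It also fails if it takes over 42 s, if anything falls off the work surface, if the arm or the gripper's body presses on something with over 40 N, if the wrist force passes 120 N, or if a joint passes its speed limit or range.

## Working session

There is one attempt and no reset: what is moved stays moved. The work goes in short steps, each a Python script; the robot and the scene stay as the last script left them, time stands still between calls to the robot, and variables do not carry over. Pictures are saved under pics/ and viewed, at most 10 in all, crops included, and the job is handed in when it is done.

```bash
mkdir -p pics; python3 - <<'E'
from station import *
import cv2,numpy as np
for n in ["scene","side","wrist"]:
    im=read_camera(n); cv2.imwrite(f"pics/{n}0.png",cv2.cvtColor(im,cv2.COLOR_RGB2BGR))
    c=camera_info(n); print(n,{k:np.round(np.array(v),3).tolist() if not isinstance(v,str) else v for k,v in c.items()})
a=[cv2.imread(f"pics/{n}0.png") for n in ["scene","side"]]
print(get_time(),get_ee_rot(),get_tcp_pos())
E
```

```text
scene {'intrinsics': [[398.134, 0.0, 248.977], [0.0, 398.134, 192.637], [0.0, 0.0, 1.0]], 'T': [[-0.571, -0.638, 0.516, 1.097], [0.821, -0.438, 0.367, 0.431], [-0.008, 0.633, 0.774, 0.92], [0.0, 0.0, 0.0, 1.0]]}
side {'intrinsics': [[364.61, 0.0, 255.986], [0.0, 364.61, 192.068], [0.0, 0.0, 1.0]], 'T': [[0.898, 0.205, -0.389, 0.137], [-0.439, 0.462, -0.771, -0.777], [0.022, 0.863, 0.505, 0.657], [0.0, 0.0, 0.0, 1.0]]}
wrist {'intrinsics': [[308.9, 0.0, 253.871], [0.0, 308.9, 189.732], [0.0, 0.0, 1.0]], 'tool_from_camera': [[-0.001, 0.958, 0.287, 0.078], [1.0, 0.001, -0.0, -0.0], [-0.001, 0.287, -0.958, -0.162], [0.0, 0.0, 0.0, 1.0]]}
0.15 [-1.13348473e-04  1.61673314e-01  9.86844155e-01 -5.83351931e-04] [0.19926481 0.5919226  0.22208681]
```

View pics/scene0.png

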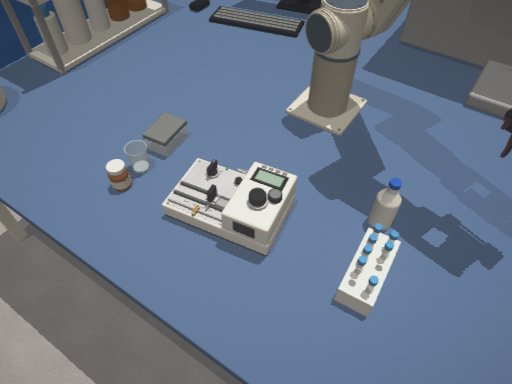

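View pics/side0.png

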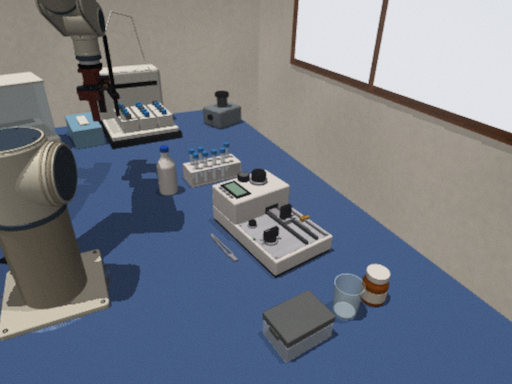

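The photometer lies mid-bench. Scene pixels: cap (258,194), selector (212,164), handle (212,188), dial (239,180). Side pixels: cap (259,173), selector (271,230), handle (286,207), dial (252,222).

```bash
cat > h.py <<'E'
from station import *
import cv2,numpy as np
from scipy.spatial.transform import Rotation as R
def ray(name,uv,pose=None):
    c=camera_info(name);K=np.array(c["intrinsics"])
    T=np.array(c["T"]) if pose is None else pose@np.array(c["tool_from_camera"])
    d=np.linalg.solve(K,[uv[0],uv[1],1.]);d=T[:3,:3]@(d*[1,-1,-1])
    return T[:3,3],d
def onplane(name,uv,z,pose=None):
    o,d=ray(name,uv,pose);return o+d*(z-o[2])/d[2]
def tcp():
    q=np.array(get_ee_rot());T=np.eye(4);T[:3,:3]=R.from_quat(q[[1,2,3,0]]).as_matrix();T[:3,3]=get_tcp_pos();return T
def proj(pose,p):
    c=camera_info("wrist");T=pose@np.array(c["tool_from_camera"]);x=T[:3,:3].T@(np.array(p)-T[:3,3])*[1,-1,-1]
    u=np.array(c["intrinsics"])@x;return u[:2]/u[2]
def fit(loc,wor):
    a=np.array(loc)[:,:2];b=np.array(wor)[:,:2];ac=a-a.mean(0);bc=b-b.mean(0)
    th=np.arctan2((ac[:,0]*bc[:,1]-ac[:,1]*bc[:,0]).sum(),(ac*bc).sum())
    M=np.array([[np.cos(th),-np.sin(th)],[np.sin(th),np.cos(th)]]);t=b.mean(0)-M@a.mean(0)
    return th,t,b-(a@M.T+t)
def down(yaw):  # tool z down, tool x at yaw in world
    q=(R.from_euler('z',yaw)*R.from_euler('x',np.pi)).as_quat();return q[[3,0,1,2]]
E
python3 - <<'E'
from h import *
loc=[(.03,.1),(-.06,-.085),(.03,-.035),(-.06,0)];z=[.159,.095,.109,.071]
px={"scene":[(258,194),(212,164),(212,188),(239,180)],"side":[(259,173),(271,230),(286,207),(252,222)]}
for n in px:
    w=[onplane(n,p,h) for p,h in zip(px[n],z)]
    th,t,r=fit(loc,w);print(n,th,t,np.round(r*1000,1).tolist())
T=tcp();print(T.round(3).tolist()); print(get_joint_pos())
E
```

```text
scene 0.15042751232705523 [ 0.56582434 -0.01237651] [[-0.2, 0.7], [0.4, -1.0], [-2.3, -0.5], [2.1, 0.9]]
side 0.15327487845862212 [ 0.5648772  -0.01992533] [[-1.1, -4.1], [1.4, 2.1], [-0.3, 0.4], [0.1, 1.6]]
[[-0.948, 0.319, -0.0, 0.199], [0.319, 0.948, -0.001, 0.592], [0.0, -0.001, -1.0, 0.222], [0.0, 0.0, 0.0, 1.0]]
[ 1.22701208e+00  4.23659680e-01  1.63050676e+00  1.41065560e-05
  1.08861467e+00 -1.90186571e-02]
```

```bash
python3 - <<'E'
from h import *
th=.152;t=np.array([.5653,-.016]);M=R.from_euler('z',th).as_matrix()[:2,:2]
p=t+M@[0,-.055]
move_pose([*p,.22],down(th)); 
T=tcp();im=read_camera("wrist");np.save("T1.npy",T)
cv2.imwrite("pics/w1.png",cv2.cvtColor(im,cv2.COLOR_RGB2BGR))
print(get_time(),T.round(4).tolist(),np.round(get_joint_pos(),2))
for n,l in dict(sel=(-.06,-.085,.095),han=(.03,-.035,.109),ptr=(.066,-.035,.069),dial=(-.06,0,.071),cap=(.03,.1,.159)).items():
    print(n,proj(T,[*(t+M@l[:2]),l[2]]).round(1))
E
```

```text
2.8833 [[0.9883, 0.1528, 0.0, 0.5737], [0.1528, -0.9883, 0.0001, -0.0696], [0.0, -0.0001, -1.0, 0.22], [0.0, 0.0, 0.0, 1.0]] [-0.14  0.36  1.74  0.    1.05  1.28]
sel [283.7 240.5]
han [231.9 155.3]
ptr [233.9 111.7]
dial [203.8 230.7]
cap [ 43.8 167.2]
```

View pics/w1.png

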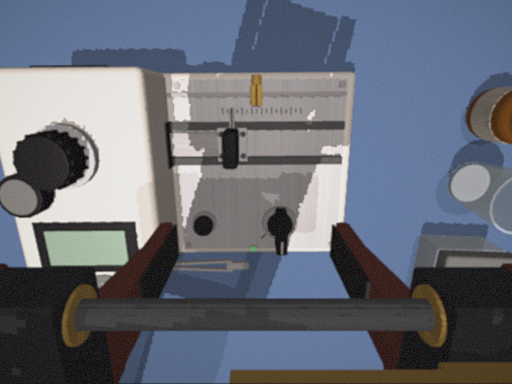

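The wrist view shows the deck: selector at (281,231), dial (204,226), handle (231,148), pointer tip near (232,108), brass rider at (257,90). I'll zoom in for exact pixels.

```bash
python3 - <<'E'
from h import *
im=cv2.imread("pics/w1.png")
cv2.imwrite("pics/w1z.png",cv2.resize(im[65:265,160:360],None,fx=3,fy=3,interpolation=cv2.INTER_CUBIC))
g=im.max(2)
m=((g<45)*255).astype(np.uint8);m[:,:165]=0;m[:,360:]=0;m[265:]=0
n,l,s,c=cv2.connectedComponentsWithStats(m)
for i in range(1,n):
    if s[i,4]>40:
        ct=cv2.findContours((l==i).astype(np.uint8),0,2)[0][0];print(s[i],c[i].round(1),cv2.minAreaRect(ct))
E
```

```text
[166 123   7  45 146] [168.6 144.6] ((168.8472137451172, 144.937255859375), (44.175270080566406, 4.506173133850098), 85.76361083984375)
[222 129  17  39 564] [230.  148.1] ((229.63047790527344, 148.04417419433594), (38.2381706237793, 15.830473899841309), 88.15238952636719)
[268 208  24  47 638] [279.8 227.4] ((279.5, 231.0), (46.0, 23.0), 90.0)
[194 216  19  19 281] [202.9 225.2] ((203.0, 225.0), (18.0, 18.0), 90.0)
[165 225  14  40 415] [171.  247.1] ((171.5, 244.5), (13.0, 39.0), 0.0)
[331 226  29  39 594] [341.3 250.4] ((338.4045104980469, 249.74717712402344), (46.003910064697266, 20.8819580078125), 57.9946174621582)
```

View pics/w1z.png

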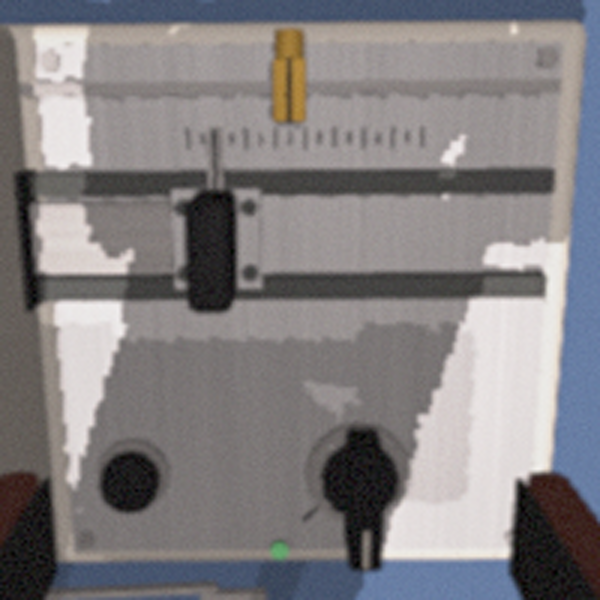

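The zoom shows the bar's front end at (281.7,254.3), the handle's front top edge at (230,168), the pointer tip at (231,107.7), and the rider line near (256.7,93–105).

```bash
python3 - <<'E'
from h import *
T=np.load("T1.npy")
L=[(-.06,0,.071),(-.082,-.085,.095),(.013,-.035,.109),(.066,-.035,.069)]
P=[(203,225),(281.7,254.3),(230,168),(231,107.7)]
w=[onplane("wrist",p,l[2],T) for p,l in zip(P,L)]
th,t,r=fit(L,w);print(th,t,(r*1000).round(1).tolist())
M=R.from_euler('z',th).as_matrix()[:2,:2]
for p in [(256.7,93),(256.7,105)]: print("line",(M.T@(onplane("wrist",p,.069,T)[:2]-t)).round(4))
print("ptr",(M.T@(w[3][:2]-t)).round(4),"sel",t+M@[-.06,-.085],"handle",t+M@[.03,-.035])
E
```

```text
0.1607276132535635 [ 0.5702032  -0.01335601] [[1.6, -0.5], [0.3, 0.5], [-0.1, -0.1], [-1.7, 0.1]]
line [ 0.0778 -0.0598]
line [ 0.0666 -0.0598]
ptr [ 0.0643 -0.0346] sel [ 0.52457963 -0.10686264] handle [ 0.60541781 -0.04310381]
```

```bash
python3 - <<'E'
from h import *
th=.155;s=[.5246,-.1069]
move_pose([*s,.15],down(th))
T=tcp();im=read_camera("wrist");cv2.imwrite("pics/w2.png",cv2.cvtColor(im,cv2.COLOR_RGB2BGR))
print(movel([*s,.0655],v=.1,until_force=8),get_tcp_pos(),np.round(get_ft_force(),1),get_time())
command_gripper(0)
print(get_grip_width()*88,get_finger_force(),np.round(get_ft_force(),1),np.round(get_ft_torque(),3),get_time())
E
```

```text
False [ 0.52509163 -0.10697354  0.06597206] [ 0.3 -1.   0.2] 4.3833
26.686637833587458 30.000480115413666 [0.5 6.5 0.2] [ 0.962  0.126 -0.075] 5.375
```

```bash
python3 - <<'E'
from h import *
im=read_camera("wrist");a=cv2.cvtColor(im,cv2.COLOR_RGB2BGR);b=cv2.imread("pics/w2.png")
cv2.imwrite("pics/w3.png",np.hstack([cv2.resize(x[180:384,160:360],None,fx=2,fy=2,interpolation=cv2.INTER_CUBIC) for x in (b,a)]))
E
```

```text
(no output)
```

View pics/w3.png

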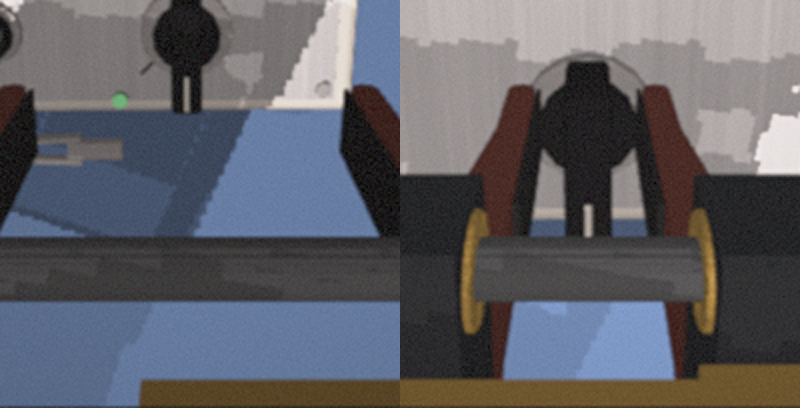

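The knob has a round skirt about 27 mm across at its base, and the fingers closed on that (left: before, right: gripped). I'll re-grip higher, on the 12 mm bar itself.

```bash
python3 - <<'E'
from h import *
command_gripper(.5)
p=get_tcp_pos();movel([.5246,-.1064,.074],v=.05)
command_gripper(0)
print(get_grip_width()*88,get_finger_force(),get_tcp_pos(),np.round(get_ft_force(),1),np.round(get_ft_torque(),3),get_time())
E
```

```text
11.536692265135981 29.997161328792572 [ 0.52450225 -0.1060863   0.07393804] [-0.6  2.2 -0.7] [0.524 0.054 0.008] 6.8333
```

```bash
python3 - <<'E'
from h import *
p=[.5246,-.1064,.074]
for a in [.3,.6,.72,.78,.81,.84,.87]:
    move_pose(p,down(.155-a));wait(.15)
    f=get_ft_force();m=get_ft_torque();T=tcp()
    print(a,"yaw",round(.155-np.arctan2(T[1,0],T[0,0]),3),np.round(f,1),np.round(m,3),round(get_time(),2))
    if abs(m[2])>.6: break
E
```

```text
0.3 yaw 0.297 [-0.6 -3.2 -1.5] [-0.556  0.291  0.089] 7.38
0.6 yaw 0.598 [-1.5 -6.7 -1.4] [-1.258  0.421  0.046] 7.92
0.72 yaw 0.718 [-2.2 -8.2 -1.3] [-1.489  0.539  0.183] 8.32
0.78 yaw 0.778 [-3.1 -8.8 -0.1] [-1.611  0.61   0.14 ] 8.72
0.81 yaw 0.807 [-2.7 -8.1 -0.7] [-1.575  0.663  0.325] 9.12
0.84 yaw 0.836 [-2.2 -9.   0.4] [-1.498  0.62   0.579] 9.52
0.87 yaw 0.866 [-2.6 -9.2 -0. ] [-1.48   0.602  0.763] 9.92
```

```bash
python3 - <<'E'
from h import *
command_gripper(1.0);wait(.6)
p=[.5246,-.1064];movel([*p,.16],v=.15)
t=np.array([.5702,-.0134]);th=.155
h=np.array([.6054,-.0431])
move_pose([*h,.16],down(th))
T=tcp();im=read_camera("wrist");np.save("T4.npy",T)
a=cv2.cvtColor(im,cv2.COLOR_RGB2BGR);cv2.imwrite("pics/w4.png",a)
cv2.imwrite("pics/w4z.png",cv2.resize(a[30:330,160:410],None,fx=2,fy=2,interpolation=cv2.INTER_CUBIC))
print(get_time(),np.round(get_joint_pos(),2),proj(T,[*h,.109]))
E
```

```text
13.2583 [-0.09  0.47  1.72 -0.    0.95  1.33] [253.59442122 209.20635324]
```

View pics/w4z.png

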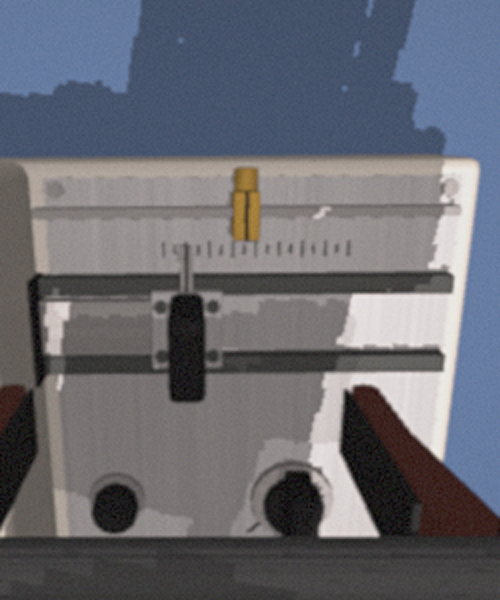

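The selector bar is back parallel to photometer x, at (308,265–298) in the full image. The handle is centred between the fingers, so I'll grip it and pull most of the way.

```bash
python3 - <<'E'
from h import *
th=.155;h=np.array([.6054,-.0431]);d=np.array([np.sin(th),-np.cos(th)])
command_gripper(.6)
print(movel([*h,.078],v=.1,until_force=8))
command_gripper(0)
print(get_grip_width()*88,np.round(get_ft_force(),1),get_time())
movel([*(h+d*.022),.078],v=.04);wait(.2)
T=tcp();im=read_camera("wrist");np.save("T5.npy",T)
a=cv2.cvtColor(im,cv2.COLOR_RGB2BGR);cv2.imwrite("pics/w5.png",a)
print(get_tcp_pos(),np.round(get_ft_force(),1),get_time(),get_grip_width()*88)
q=proj(T,[*(h+d*.025+[.05*np.cos(th),.05*np.sin(th)]),.069]).astype(int);print(q)
z=a[max(0,q[1]-60):q[1]+60,q[0]-80:q[0]+80];print(max(0,q[1]-60),q[0]-80)
cv2.imwrite("pics/w5z.png",cv2.resize(z,None,fx=5,fy=5,interpolation=cv2.INTER_CUBIC))
E
```

```text
False
13.87542643855724 [-0.7  4.2  1.5] 15.625
[ 0.60868404 -0.06333705  0.07809591] [-0.9  8.8  2.7] 16.575 13.603506554305962
[261 152]
92 181
```

View pics/w5z.png

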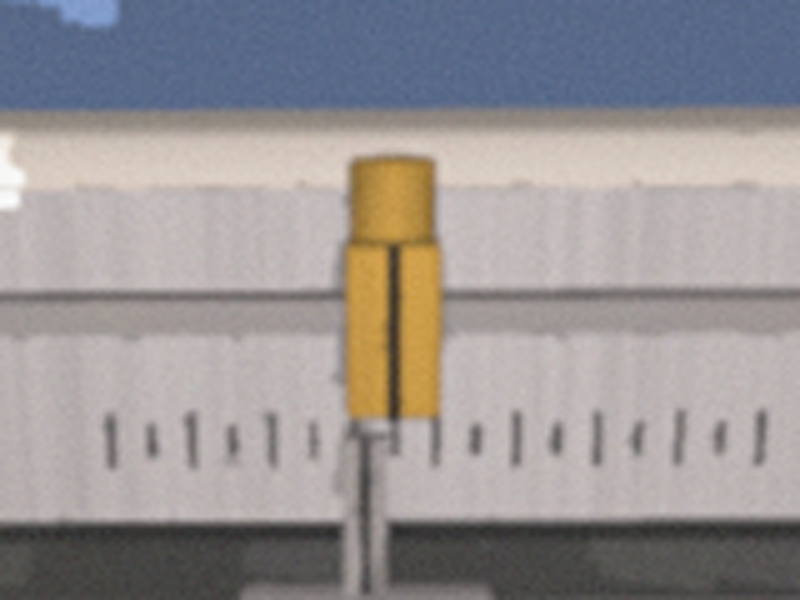

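Pointer centreline is at u≈254.2 and the rider line at u≈260.0, near v≈177. The slide needs about 3.4 mm more, so I'll correct by rays and check.

```bash
python3 - <<'E'
from h import *
th=.155;d=np.array([np.sin(th),-np.cos(th)])
def gap(a,b,T):
    return float((onplane("wrist",b,.069,T)-onplane("wrist",a,.069,T))[:2]@d)
T=np.load("T5.npy");g=gap((254.2,178),(260,175),T);print("gap",g)
h=np.array([.6054,-.0431])
c=h+d*(.022+g)
movel([*c,.078],v=.03);wait(.3)
T=tcp();a=cv2.cvtColor(read_camera("wrist"),cv2.COLOR_RGB2BGR);np.save("T6.npy",T)
g2=float((T[:2,3]-np.load("T5.npy")[:2,3])@d);print("moved",g2,np.round(get_ft_force(),1),get_time(),get_grip_width()*88)
z=a[130:220,201:301];cv2.imwrite("pics/w6z.png",cv2.resize(z,None,fx=6,fy=6,interpolation=cv2.INTER_CUBIC))
E
```

```text
gap 0.0032974753963563898
moved 0.00318372426064534 [-0.7  8.4  2.9] 17.1833 14.038006001232986
```

View pics/w6z.png

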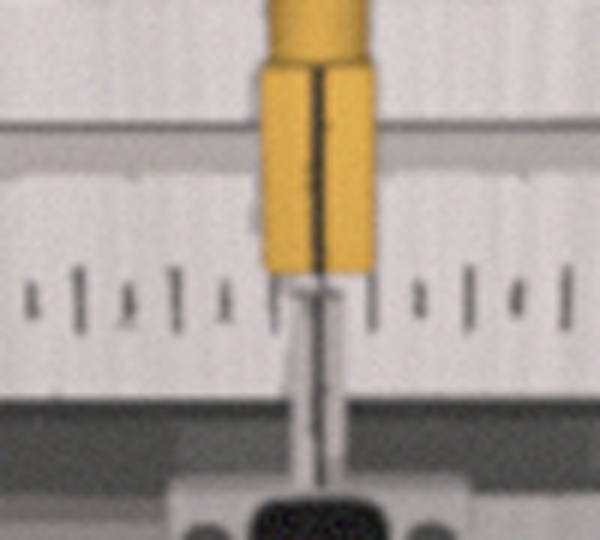

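The pointer line (u≈319 in the zoom) now meets the rider line (u≈318.5), which is within about 0.1 mm. The grip is holding, so I'm handing it in.

```bash
python3 -c "
from station import *
print(job_done(),get_time())"
```

```text
the job is handed in; nothing more can be done
the job is handed in; nothing more can be done
```

I took the dark zero first: the selector went clockwise to its stop and sprang back. Then I pulled the shutter out until its pointer met the rider line, to about 0.1 mm in the wrist image, and handed the job in at about 17 s with the gripper still holding it.

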